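Check the bore of a die plate in the plunger fixture

ROBOT

A 6-joint arm with a two-finger parallel gripper is mounted at the origin on the work surface. World frame = base frame: x ahead of the robot, y to its left, z up, the work surface at z = 0. Lengths are in m, angles in rad, forces in N, time in s.
With the tool pointing down it reaches from about 0.375 to 0.9 m from the base axis. Payload 3.1 kg.
Tool frame: the origin (TCP) lies at the very end of the fingers, on their centre line; the grasp point (between the pads) lies 19 mm behind it (grip_depth is the distance from the TCP to the grasp point, in m); z points along the fingers, y is the line along which they close (so a half turn about z gives the same grasp; the last joint's range is limited). The gripper opens to 85 mm and grips with 20 to 120 N. Pads are 22 mm wide; open, the fingers measure 114 mm over their backs; the gripper's body (76 mm by 85 mm) begins 54 mm behind the grasp point. The pads swing forward as they close: fully open they stand 13 mm farther back than shut.
Start: joints at [0.998, 0.527, 1.433, -0, 1.181, -0.178], TCP at [0.24, 0.577, 0.231] pointing down, gripper open.
Joint ranges: [-3.08, 3.08], [-0.75, 2.2], [0.22, 2.44], [-1.43, 4.57], [0, 2.65], [-2.85, 2.85]. Speed limits (rad/s): [2.79, 2.79, 3.14, 3.14, 3.14, 3.14].

INTERFACE

Orientations are given as a unit quaternion [x, y, z, w].
In Python, from station import * gives the robot as it stands.
- The arm moves only by the tool apply_moves, never from a script. Its argument "plan" is a list of rows, each a list of 7 numbers: the shift along the tool's x, y, z in m, then the turn, a rotation vector about the tool's x, y, z in rad, then the gripper command: -1 is fully open, 1 is shut, values between are in proportion. In form: [[dx, dy, dz, wx, wy, wz, jaw], ...]. A call has 1 to 8 rows; each row shifts and turns the commanded pose from where the row before left it, along the tool's axes as they then stand; what a row does not reach is not made up. A row lasts 1/8 s, in which the tool goes at most 62.5 mm and 10.7 degrees, less where a joint would pass 70% of its speed; a pose out of reach is approached as far as the arm can. A call is refused whole if a number of a shift passes 0.0625 or a number of a turn 0.188, either way. A call with a gripper value outside its range is refused whole. The fingers move at their own pace and stop on an object; "force" is the grip in N (left out, the last holds). Time passes only in rows, so rows that do not move let the fingers close. It gives the time, the measured TCP pose, the force, the opening and the grip force at its end, in the units of the state.
- sense(): the state, without advancing time (a new reading comes with each control period).
- snapshot(name): name is "side" or "top"; returns the picture (384x512x3 uint8, red, green, blue); there is no depth.
- calibration(name): a dict with "camera_matrix" (3x3 intrinsics, pixels), "R" (3x3) and "t" (3): a world point X has camera coordinates R X + t. Camera axes: x right, y down, z forward; pixel columns grow to the right and rows downward; lengths in m; the calibration is good to about 2 mm. A picture is of the moment at which its call begins. calibration takes no time and is no camera call.
- sign_off(): hands the job in; it is judged then, once.
The state is a dict: "t": time; "q": joint angles; "qd": joint speeds; "tau": joint torques, N m; "tcp_pos": TCP position; "tool_rot": TCP orientation; "force": force on the tool from outside, world axes, zero at the start; "ft_torque": the same for the moment, N m; "finger_gap": opening from 0.0 (shut) to 1.0 (fully open); "gripper_force": force on a finger pad.
Only numpy, scipy, OpenCV 4.12 (cv2) and the standard library are available. Lean on these libraries where they do the work, as an engineer would, in place of code of your own. Each camera call takes 0.05 s, during which the arm holds its last target. There are 200 camera calls.

TASK

Lay the aluminium die plate flat on the bed of the checking fixture and slide it lengthwise between the rails, under the bridge, until its end is fully home against the end stop. Then push the sprung plunger all the way down so that its pin goes through the plate's hole, keep it down for about half a second and let it spring back up, leaving the plate home in the fixture. Leave the round die, the pot and the hammer where they are.

Things in the scene. Friction and masses are not known exactly. Their poses are not given: they have to be found in the camera images.
- die_plate: Bare aluminium plate, 140 long (its x) x 56 wide (its y) x 22 mm thick (z), about 0.43 kg, with one 30 mm through hole at its centre; the same either end first and either face up. Starts flat on the bench. Origin: centre of its underside.
- fixture: Grey checking fixture fixed to the bench. Origin: on the bench surface straight below the plunger axis; x = direction in which the plate slides home, z up. Bed 110 mm wide, top at z = 12 mm, from x = -195 to +85 mm. With the plate home, its origin is at x = 0, y = 0, z = 12 mm and its rear end at x = -70 mm, 46 mm before the bridge.
- mouth (a point): Middle of the mouth of the two steel rails, on the bed (fixture x = -97 mm). Rails 10 mm high, tops at z = 22 mm. Mouth: 79 mm wide inside, 103 mm over the outside, narrowing to 64 mm inside at fixture x = -55 mm; then straight to the stop. Behind the mouth (x = -195 to -97 mm) the bed is open.
- bridge (a point): Middle of the underside of the bridge over the rails, 46 mm above the bench, on the plunger axis. Bridge: fixture x = -24 to +24 mm, 110 mm wide, top at z = 66 mm, with a bush 34 mm in diameter reaching z = 82 mm; uprights outside the rails.
- stop (a point): Foot of the end stop's face, on the bed (fixture x = +70 mm): an upright bar across the channel, top at z = 36 mm.
- plunger (a joint): Travel of the upright sprung plunger in the bridge: 0 = up (rest), 0.028 m = fully down on its stop. Spring force about 6.5 N at rest, 13.5 N fully down; it springs back by itself. Its 16 mm pin hangs to z = 42 mm at rest, 14 mm fully down; it meets the plate's top face and stops short if the hole is not below it.
- plunger_top (a point): Centre of the flat top of the plunger's black mushroom head, 48 mm in diameter and 14 mm thick; 124 mm above the bench at rest, 96 mm when fully down; moves with the plunger.
- round_die: Bystander: round stepped steel die, 110 mm in diameter, 45 mm high, no hole through it. Origin: centre of its underside.
- pot: Bystander: grey pot, 84 mm in diameter, 100 mm high, with three wooden file handles sticking out to 170 mm. Origin: centre of its underside.
- hammer: Bystander: hammer lying on the bench along its x. Origin: underside, near its middle.

How it is judged:
On the way, in this order (a step that is already met when the one before it is completed fails the run):
1. the plate lies home against the end stop (within 5 mm), flat between the rails, with the plunger up (x of die_plate in the frame of fixture between -0.005 and 0.005 m and y of die_plate in the frame of fixture between -0.006 and 0.006 m and z of die_plate in the frame of fixture between 0.009 and 0.015 m and angle between the x axis of die_plate and the x axis of fixture, either way round below 0.1 rad and angle between die_plate's own z axis and vertical below 0.06 rad and value of joint plunger below 0.004 m), for 0.2 s.
2. with the plate home, the plunger is pushed fully down (at least 25.5 of 28 mm) and kept down 0.25 s (x of die_plate in the frame of fixture between -0.005 and 0.005 m and y of die_plate in the frame of fixture between -0.006 and 0.006 m and z of die_plate in the frame of fixture between 0.009 and 0.015 m and angle between the x axis of die_plate and the x axis of fixture, either way round below 0.1 rad and angle between die_plate's own z axis and vertical below 0.06 rad and value of joint plunger above 0.0255 m), for 0.25 s.
At the end, for the whole second after the job is handed in: The plate rests flat on the bed between the rails, against the end stop within 5 mm, at most 6 mm off the centre line and 0.1 rad askew, and the plunger is back up (within 3 mm of rest) (x of die_plate in the frame of fixture between -0.005 and 0.005 m and y of die_plate in the frame of fixture between -0.006 and 0.006 m and z of die_plate in the frame of fixture between 0.009 and 0.015 m and angle between the x axis of die_plate and the x axis of fixture, either way round below 0.1 rad and angle between die_plate's own z axis and vertical below 0.06 rad and value of joint plunger below 0.003 m and linear speed of die_plate below 0.01 m/s); the robot touches nothing.
It fails at once if the round die, the pot or the hammer is shifted by more than 30 mm or the pot tipped over (distance of any of round_die, pot, hammer from where it was at the start of the episode above 0.03 m or angle between pot's own z axis and vertical above 0.5 rad).
It also fails if it takes over 53 s, if anything falls off the work surface, if the arm or the gripper's body presses on something with over 40 N, if the wrist force passes 120 N, or if a joint passes its speed limit or range.

## Working session

There is one attempt and no reset: what is moved stays moved. The work goes in short steps, Python scripts to look and compute and a tool call to move; the robot and the scene stay as the last step left them, time stands still between calls to the robot, and variables do not carry over. Pictures are saved under pics/ and viewed, at most 10 in all, crops included, and the job is handed in when it is done.

Besides the shell and the picture viewer there is one more tool, called as name(argument=value, ...) on one line, values as JSON. apply_moves: Moves the arm, as the interface text tells. Its arguments: {"type":"object","properties":{"plan":{"type":"array"},"force":{"type":"number"}},"required":["plan"]}

```bash
mkdir -p pics; ls; python3 - <<'E'
from station import *
import cv2
for n in("side","top"):
    im=snapshot(n); cv2.imwrite(f"pics/{n}0.png",im[:,:,::-1]); c=calibration(n); print(n,c)
print(sense())
E
```

```text
pics
side {'camera_matrix': array([[435.57929077,   0.        , 246.73780154],
       [  0.        , 435.57929077, 194.81830608],
       [  0.        ,   0.        ,   1.        ]]), 'R': array([[ 0.82184209, -0.56971476, -0.00082678],
       [-0.42567424, -0.6130906 , -0.66552337],
       [ 0.37865159,  0.54730705, -0.74637656]]), 't': array([-0.51081803,  0.30612569,  0.99791716])}
top {'camera_matrix': array([[451.43885494,   0.        , 261.78215552],
       [  0.        , 451.43885494, 193.8735411 ],
       [  0.        ,   0.        ,   1.        ]]), 'R': array([[-0.0300596 , -0.99954376, -0.00294963],
       [-0.97322742,  0.02994066, -0.22788583],
       [ 0.22787017, -0.00397949, -0.97368339]]), 't': array([-0.00519367,  0.61492373,  1.18088868])}
{'t': 0.1, 'q': array([ 9.97536562e-01,  5.28355376e-01,  1.43377559e+00,  2.07948085e-05,
        1.18141680e+00, -1.78508436e-01]), 'qd': array([-0.000747  , -0.00153722, -0.0030735 ,  0.00052652, -0.00071934,
        0.00210307]), 'tau': array([-1.79840704e-04, -4.43308139e+01, -1.78586465e+01, -2.26752827e-04,
        3.90709582e-03, -1.32507679e-06]), 'tcp_pos': array([0.23997766, 0.57639225, 0.23044198]), 'tool_rot': array([ 1.96100412e-01,  9.80583333e-01, -9.05777204e-04, -3.67800107e-04]), 'force': array([0.24754754, 0.97373444, 1.11412488]), 'ft_torque': array([ 0.03185293, -0.03613564, -0.01792874]), 'gripper_force': 0.0, 'finger_gap': 0.9983191535426142}
```

View pics/side0.png

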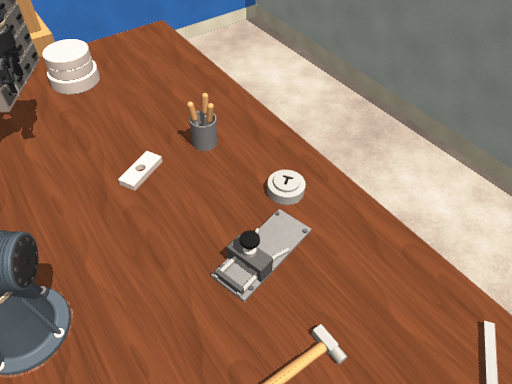

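View pics/top0.png

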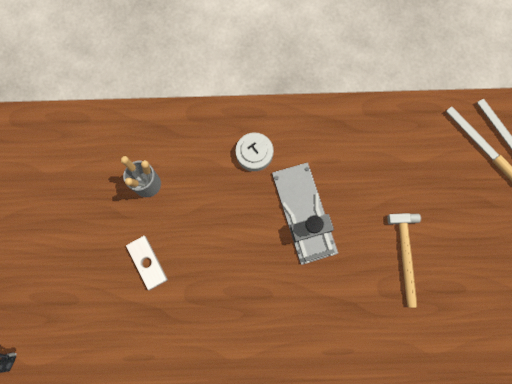

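The side view shows the plate at about (141,170), the fixture at about (262,254) and its black plunger head at (250,240). The top view has the plate at (147,262), the head at (315,224), the open bed end at (290,170) and the stop end at (318,258). So the slide direction points back toward the robot.

```bash
cat > h.py <<'E'
from station import *
import cv2, numpy as np
C={n:calibration(n) for n in("side","top")}
def ray(n,uv):
    c=C[n]; uv=np.atleast_2d(uv).astype(float)
    d=np.c_[uv,np.ones(len(uv))]@np.linalg.inv(c["camera_matrix"]).T@c["R"]
    return -c["R"].T@c["t"], d
def onplane(n,uv,z):
    o,d=ray(n,uv); return o+d*((z-o[2])/d[:,2])[:,None]
def proj(n,X):
    c=C[n]; p=(np.atleast_2d(X)@c["R"].T+c["t"])@c["camera_matrix"].T; return p[:,:2]/p[:,2:]
def tri(us,ut):
    o1,d1=ray("side",us); o2,d2=ray("top",ut); d1,d2=d1[0],d2[0]
    s=np.linalg.lstsq(np.c_[d1,-d2],o2-o1,rcond=None)[0]
    a,b=o1+s[0]*d1,o2+s[1]*d2; return (a+b)/2,np.linalg.norm(a-b)
def blob(mask,seed,r=60):
    m=np.zeros(mask.shape,np.uint8); x,y=seed
    m[max(0,y-r):y+r,max(0,x-r):x+r]=mask[max(0,y-r):y+r,max(0,x-r):x+r]*255
    cs=cv2.findContours(m,cv2.RETR_EXTERNAL,cv2.CHAIN_APPROX_NONE)[0]
    return max(cs,key=cv2.contourArea)[:,0]
def cen(c):
    M=cv2.moments(c.reshape(-1,1,2)); return np.array([M["m10"],M["m01"]])/M["m00"]
def rect(n,c,z):
    P=onplane(n,c,z)[:,:2]; (cx,cy),(w,h),a=cv2.minAreaRect((P*1000).astype(np.float32))
    B=cv2.boxPoints(((cx,cy),(w,h),a)); e=max((B[1]-B[0],B[2]-B[1]),key=np.linalg.norm)
    return np.round([cx,cy,w,h],1),round(np.degrees(np.arctan2(e[1],e[0]))%180,2)
def masks(im):
    hsv=cv2.cvtColor(im,cv2.COLOR_RGB2HSV); return hsv[...,1],hsv[...,2]
E
python3 - <<'E'
from h import *
seedp={"side":(141,170),"top":(147,262)};seedh={"side":(250,240),"top":(315,224)};seedf={"side":(275,240),"top":(295,190)}
cp={};ch={}
for n in C:
    im=cv2.imread(f"pics/{n}0.png")[:,:,::-1].copy(); s,v=masks(im)
    p=blob((s<60)&(v>150),seedp[n],38); cp[n]=cen(p)
    print(n,"plate",cp[n],[rect(n,p,z) for z in(0,.011,.022)])
    k=blob(v<45,seedh[n],18); ch[n]=cen(k); print("head",ch[n],cv2.boundingRect(k),cv2.fitEllipse(k))
    f=blob((s<70)&(v>60),seedf[n],75); print("fix",cen(f),rect(n,f,.012), cv2.boundingRect(f))
    q=blob((s>60)|(v<100),tuple(int(a) for a in cp[n]),9); print("hole",cen(q),cv2.boundingRect(q))
    x,y=[int(a) for a in (seedh[n])]
    cv2.imwrite(f"pics/{n}fix.png",np.hstack([cv2.resize(im[y-65:y+65,x-60:x+70,::-1],None,fx=4,fy=4,interpolation=2)][:1]))
print("plate",tri(cp["side"],cp["top"]),"head",tri(ch["side"],ch["top"]))
a=cv2.imread("pics/sidefix.png");b=cv2.imread("pics/topfix.png");cv2.imwrite("pics/fix.png",cv2.resize(np.hstack([a,b]),(800,400)))
E
```

```text
side plate [139.97084673 169.95948553] [(array([445.8, 318.2, 156.2,  71.9]), np.float32(27.53)), (array([442.7, 306.9, 154.4,  71.1]), np.float32(27.53)), (array([439.5, 295.7, 152.6,  70.3]), np.float32(27.53))]
head [247.32345013 239.59299191] (239, 231, 20, 18) ((248.61355590820312, 239.51812744140625), (15.978470802307129, 18.448528289794922), 83.54903411865234)
fix [260.54056749 254.17759043] (array([ 567.2, -133.8,  281.9,  138.7]), np.float32(15.01)) (211, 209, 100, 93)
hole [132. 162.] (130, 160, 7, 7)
top plate [146.16940154 262.36727799] [(array([442.2, 310. , 145.5,  60. ]), np.float32(27.38)), (array([441.3, 307.2, 144.2,  59.5]), np.float32(27.38)), (array([440.3, 304.4, 143. ,  59. ]), np.float32(27.38))]
head [307.5 229. ] (306, 225, 8, 8) ((311.57354736328125, 226.18968200683594), (10.246893882751465, 12.791722297668457), 140.18038940429688)
fix [304.8829802  213.14642478] (array([ 572.6, -148.5,  281.1,  120.7]), np.float32(15.02)) (272, 163, 66, 102)
hole [146.2172619  262.35416667] (142, 258, 9, 10)
plate (array([0.44017237, 0.30739009, 0.00928272]), np.float64(0.0016134293396566348)) head (array([ 0.514724  , -0.14485262,  0.10062691]), np.float64(0.01414284159822836))
```

View pics/fix.png

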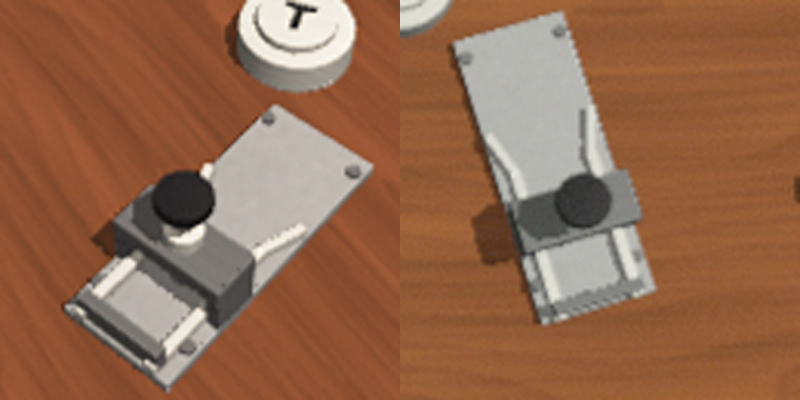

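The crops show the bed corners clearly. In the side crop they are (275,105), (373,166), (165,388) and (65,308). In the top crop they are (453,43), (563,12), (655,290) and (543,322). The head centre is at about (183,193) in the side crop and (583,201) in the top crop. I'll triangulate these points.

```bash
python3 - <<'E'
from h import *
k=130/400
S=np.array([[275,105],[373,166],[165,388],[65,308],[183,192]])*k+[190,175]
T=(np.array([[453,43],[563,12],[655,290],[543,322],[583,201]])-[400,0])*k+[255,159]
print("order: far-left,far-right,near-right,near-left,head")
for s,t in zip(S,T): print(np.round(tri(s,t)[0]*1000,1),round(tri(s,t)[1]*1000,1),np.round(onplane("side",s,.012)[0]*1000,1),np.round(onplane("top",t,.012)[0]*1000,1))
for n,sd in(("side",(250,240)),("top",(315,224))):
    im=cv2.imread(f"pics/{n}0.png")[:,:,::-1].copy(); s,v=masks(im)
    for th in(50,60,70):
        b=blob(v<th,sd,14 if n=="side" else 12); print(n,th,cen(b),cv2.boundingRect(b),cv2.contourArea(b))
# plate hole top edge in both views, corners
cp={}
for n,sd in(("side",(141,170)),("top",(147,262))):
    im=cv2.imread(f"pics/{n}0.png")[:,:,::-1].copy(); s,v=masks(im)
    p=blob((s<60)&(v>210),sd,38); q=blob((v<190),sd,8);print(n,cen(q),cv2.boundingRect(q),cen(p),rect(n,p,.022))
    cp[n]=cen(p)
print(tri(cp["side"],cp["top"]))
# predict head top for fixture hypotheses
for a in("side","top"):
    im=cv2.imread(f"pics/{a}0.png"); 
    x,y=(141,170) if a=="side" else (147,262)
    cv2.imwrite(f"pics/p{a}.png",cv2.resize(im[y-25:y+25,x-25:x+25],(400,400),interpolation=2))
cv2.imwrite("pics/plate.png",np.hstack([cv2.imread("pics/pside.png"),cv2.imread("pics/ptop.png")]))
E
```

```text
order: far-left,far-right,near-right,near-left,head
[692.2 -57.2   9.1] 2.0 [691.6 -59.2  12. ] [690.4 -56.7  12. ]
[ 718.4 -163.5   13. ] 1.3 [ 719.6 -163.2   12. ] [ 718.  -163.3   12. ]
[ 450.3 -234.     8.4] 0.1 [ 449.3 -235.6   12. ] [ 449.9 -233.4   12. ]
[ 424.2 -129.6    8.7] 0.0 [ 423.3 -131.4   12. ] [ 423.9 -129.4   12. ]
[ 517.4 -159.   126. ] 3.1 [567.  -91.4  12. ] [ 534.2 -172.1   12. ]
side 50 [248.91521036 239.62330097] (239, 231, 20, 18) 257.5
side 60 [248.90972222 239.57386364] (239, 231, 21, 18) 264.0
side 70 [247.61271368 240.31303419] (236, 231, 24, 22) 312.0
top 50 [308.48148148 229.51851852] (306, 222, 11, 11) 4.5
top 60 [310.86666667 223.38985507] (305, 216, 16, 17) 115.0
top 70 [313.63149847 224.19571865] (305, 216, 18, 17) 218.0
side [142.         167.68181818] (137, 165, 8, 6) [139.59345535 168.0124792 ] (array([441.3, 303.9, 141.7,  57.4]), np.float32(27.53))
top [145.94155844 262.02597403] (141, 257, 11, 11) [145.82941279 262.17372365] (array([441.1, 305.3, 140.4,  55.3]), np.float32(27.56))
(array([0.44001172, 0.30588186, 0.01888901]), np.float64(0.0013836655240778684))
```

View pics/plate.png

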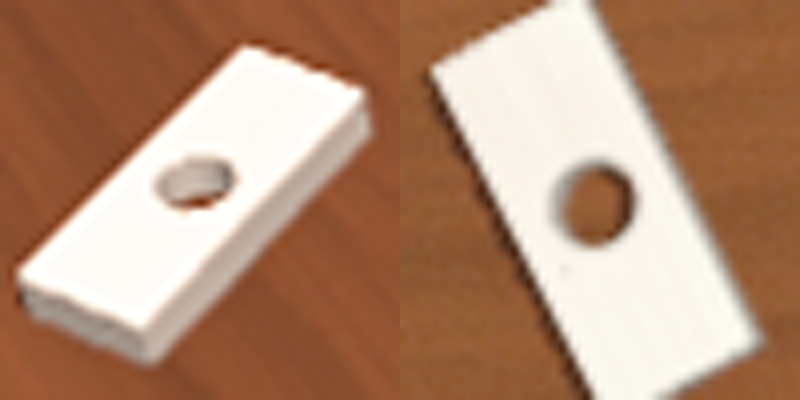

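The crops show the plate clear and flat, with its hole at about (142,168) in the side view and (146,262) in the top view.

- **Plate:** centre (0.441, 0.3045), long axis at 27.5°, size 141 x 56 mm, top at about 20 mm.
- **Fixture:** origin about (0.5177, -0.160). Its x axis points at 195°, and the head triangulation agrees.

Now I'll move over the plate.

apply_moves(plan=[[-0.036,-0.022,0.015,0,0,0,-1],[-0.036,-0.022,0.015,0,0,0,-1],[-0.036,-0.022,0.015,0,0,0,-1],[-0.036,-0.022,0.015,0,0,0,-1],[-0.036,-0.022,0.015,0,0,0,-1],[-0.036,-0.022,0.015,0,0,0,-1],[-0.036,-0.022,0.015,0,0,0,-1],[-0.038,-0.02,0.015,0,0,0,-1]])

```text
t: 1.1
tcp_pos: [0.4414, 0.3035, 0.1106]
tool_rot: [0.196, 0.981, -0.0, -0.0]
force: [-0.1, 0.0, 0.2]
finger_gap: 1.0
gripper_force: 0.0
```

apply_moves(plan=[[0,0,0,0,0,-0.175,-1],[0,0,0,0,0,-0.175,-1],[0,0,0,0,0,-0.175,-1],[0,0,0,0,0,-0.175,-1],[0,0,0,0,0,-0.175,-1],[0,0,0,0,0,0,-1],[0,0,0,0,0,0,-1]])

```text
t: 1.98
tcp_pos: [0.441, 0.3047, 0.1112]
tool_rot: [-0.237, 0.972, -0.0, -0.0]
force: [0.3, -0.0, 0.1]
finger_gap: 1.001
gripper_force: 0.0
```

```bash
cat >> h.py <<'E'
from scipy.spatial.transform import Rotation as Rt
F0=np.array([.5177,-.1605,0]); FA=np.radians(195.0)
def fx(x,y=0,z=0):
    c,s=np.cos(FA),np.sin(FA); return F0+[c*x-s*y,s*x+c*y,z]
def go(target,yaw_deg):  # yaw_deg: world angle wanted for tool x, tool down
    s=sense(); R=Rt.from_quat(s["tool_rot"]); a=np.radians(yaw_deg)
    x=np.array([np.cos(a),np.sin(a),0]); z=np.array([0,0,-1.]); W=Rt.from_matrix(np.c_[x,np.cross(z,x),z])
    print("t",round(s["t"],2),"tcp",np.round(s["tcp_pos"]*1000,1),"shift mm (tool)",np.round(R.inv().apply(np.array(target)-s["tcp_pos"])*1000,1),
     "turn",np.round((R.inv()*W).as_rotvec(),4),"F",np.round(s["force"],1),"gap",round(s["finger_gap"],3),"grip",round(s["gripper_force"],1),"q6",round(s["q"][5],2))
    c,si=np.cos(FA),np.sin(FA); d=s["tcp_pos"]-F0; print("tcp in fixture",np.round([1000*(c*d[0]+si*d[1]),1000*(-si*d[0]+c*d[1]),1000*d[2]],1))
E
python3 - <<'E'
from h import *
go([.441,.3045,.002],207.5)
im=snapshot("top"); cv2.imwrite("pics/t1.png",im[140:360,20:300,::-1].repeat(2,0).repeat(2,1))
E
```

```text
t 1.98 tcp [441.  304.7 111.2] shift mm (tool) [ 1.000e-01 -2.000e-01  1.092e+02] turn [ 0.     -0.0003 -0.0022] F [ 0.3 -0.   0.1] gap 1.001 grip 0.0 q6 -1.65
tcp in fixture [ -46.3 -469.2  111.2]
```

View pics/t1.png

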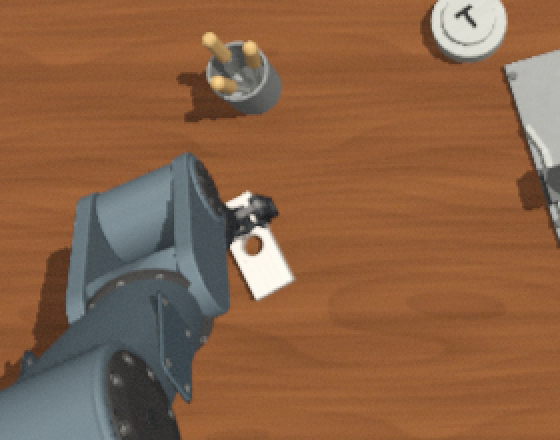

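The top view shows the arm over the plate, with one finger at (262,208) in the crop. The plate is unmoved, with its hole at (254,244) in the crop. The TCP matches the target, so I'll descend and grip.

apply_moves(plan=[[0,0,0.03,0,0,0,-1],[0,0,0.03,0,0,0,-1],[0,0,0.03,0,0,0,-1],[0,0,0.01,0,0,0,-1],[0,0,0.007,0,0,0,-1],[0,0,0,0,0,0,-1]])

```text
t: 2.78
tcp_pos: [0.4414, 0.3049, 0.0046]
tool_rot: [-0.238, 0.971, 0.0, 0.0]
force: [0.5, 0.7, 0.2]
finger_gap: 0.997
gripper_force: 0.0
```

apply_moves(plan=[[0,0,0,0,0,0,0],[0,0,0,0,0,0,1],[0,0,0,0,0,0,1],[0,0,0,0,0,0,1],[0,0,0,0,0,0,1],[0,0,0,0,0,0,1],[0,0,0,0,0,0,1]], force=80)

```text
t: 3.65
tcp_pos: [0.4416, 0.3052, 0.0057]
tool_rot: [-0.238, 0.971, 0.0, 0.001]
force: [-1.1, 0.0, 6.5]
finger_gap: 0.63
gripper_force: 86.2
```

apply_moves(plan=[[0,0,-0.01,0,0,0,1],[0,0,-0.03,0,0,0,1],[0,0,-0.05,0,0,0,1],[0,0,-0.05,0,0,0.109,1],[0,0,0,0,0,0.109,1],[0,0,0,0,0,0,1]])

```text
t: 4.4
tcp_pos: [0.4405, 0.3045, 0.1449]
tool_rot: [-0.131, 0.991, -0.0, -0.0]
force: [-0.1, 0.5, -5.0]
finger_gap: 0.632
gripper_force: 86.2
```

```bash
python3 - <<'E'
from h import *
go(fx(-125,0,100)/1 if 0 else fx(-.125,0,.1),195)
im=snapshot("side"); cv2.imwrite("pics/s2.png",im[60:260,60:330,::-1].repeat(2,0).repeat(2,1))
E
```

```text
t 4.4 tcp [440.5 304.5 144.9] shift mm (tool) [ -78.4 -469.3   45. ] turn [-0.0001 -0.0001  0.0017] F [-0.1  0.5 -5. ] gap 0.632 grip 86.2 q6 -1.44
tcp in fixture [ -45.7 -469.1  144.9]
```

View pics/s2.png

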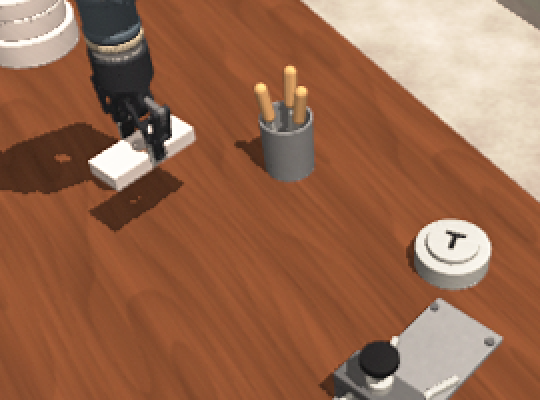

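The plate hangs level in the fingers, at about (145,150) in the crop, and the wrist force shows its weight at 5 N. I'll carry it to the open bed.

apply_moves(plan=[[-0.008,-0.03,0,0,0,0,1],[-0.008,-0.045,0,0,0,0,1],[-0.008,-0.045,0,0,0,0,1],[-0.008,-0.045,0,0,0,0,1],[-0.008,-0.045,0,0,0,0,1],[-0.008,-0.045,0,0,0,0,1],[-0.008,-0.045,0,0,0,0,1],[-0.008,-0.045,0,0,0,0,1]])

```text
t: 5.45
tcp_pos: [0.5916, -0.0131, 0.1427]
tool_rot: [-0.131, 0.991, 0.001, -0.002]
force: [0.6, -0.3, -4.0]
finger_gap: 0.63
gripper_force: 86.2
```

apply_moves(plan=[[-0.008,-0.045,0,0,0,0,1],[-0.006,-0.045,0,0,0,0,1],[0,-0.034,0,0,0,0,1],[0,0,0.03,0,0,0,1],[0,0,0.03,0,0,0,1],[0,0,0,0,0,0,1],[0,0,0,0,0,0,1]])

```text
t: 6.32
tcp_pos: [0.6381, -0.1279, 0.0842]
tool_rot: [-0.131, 0.991, 0.0, -0.0]
force: [0.2, 0.8, -5.1]
finger_gap: 0.632
gripper_force: 86.3
```

```bash
python3 - <<'E'
from h import *
go(fx(-.125,0,.018),195)
for n,sl in(("top",(slice(120,290),slice(220,390))),("side",(slice(150,320),slice(190,360)))):
    im=snapshot(n); cv2.imwrite(f"pics/{n}3.png",im[:,:,::-1]); 
    globals()[n]=cv2.resize(im[sl][:,:,::-1],(400,400),interpolation=2)
cv2.imwrite("pics/c3.png",np.hstack([side,top]))
E
```

```text
t 6.33 tcp [ 638.1 -127.9   84.2] shift mm (tool) [-0.2 -0.3 66.2] turn [ 0.0002 -0.0003  0.0013] F [ 0.2  0.8 -5.1] gap 0.632 grip 86.3 q6 -2.2
tcp in fixture [-124.8   -0.3   84.2]
```

View pics/c3.png

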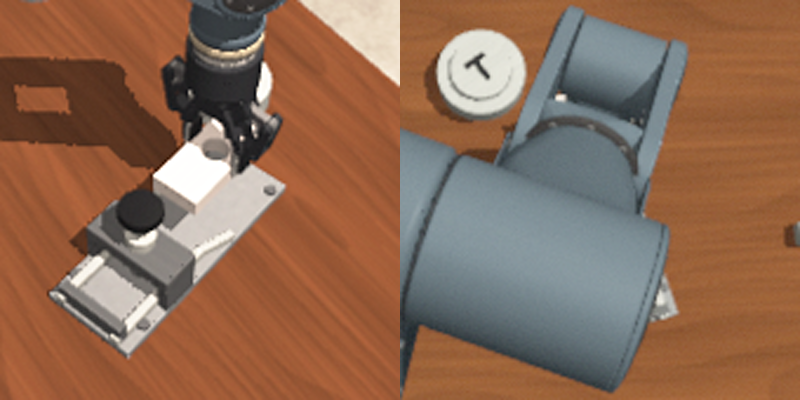

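The side crop shows the plate front at about (190,180), lined up with the bed and rails and clear of the bridge. The top view is blocked by the arm. Lowering now.

apply_moves(plan=[[0,0,0.02,0,0,0,1],[0,0,0.02,0,0,0,1],[0,0,0.015,0,0,0,1],[0,0,0.005,0,0,0,1],[0,0,0.004,0,0,0,1],[0,0,0,0,0,0,1]])

```text
t: 7.18
tcp_pos: [0.6382, -0.1281, 0.0203]
tool_rot: [-0.131, 0.991, -0.0, 0.0]
force: [0.3, -0.3, -4.6]
finger_gap: 0.628
gripper_force: 86.3
```

apply_moves(plan=[[0,0,0.002,0,0,0,1],[0,0,0,0,0,0,1]])

```text
t: 7.42
tcp_pos: [0.6382, -0.1281, 0.0187]
tool_rot: [-0.131, 0.991, -0.0, 0.0]
force: [-0.7, 1.0, -5.5]
finger_gap: 0.63
gripper_force: 86.3
```

Still hanging freely, so down a little more, then a slow slide forward.

apply_moves(plan=[[0,0,0.001,0,0,0,1],[0,0,0.001,0,0,0,1],[0,0,0,0,0,0,1]])

```text
t: 7.8
tcp_pos: [0.6383, -0.1281, 0.0178]
tool_rot: [-0.131, 0.991, -0.0, 0.0]
force: [-3.0, 0.5, 5.5]
finger_gap: 0.628
gripper_force: 87.6
```

apply_moves(plan=[[0.004,0,0,0,0,0,1],[0.004,0,0,0,0,0,1],[0.003,0,0,0,0,0,1],[0,0,0,0,0,0,1]])

```text
t: 8.3
tcp_pos: [0.6306, -0.1317, 0.0178]
tool_rot: [-0.13, 0.991, -0.001, 0.004]
force: [5.0, 0.6, 4.3]
finger_gap: 0.63
gripper_force: 87.3
```

```bash
python3 - <<'E'
from h import *
go(fx(-.112,0,.018),195)
im=snapshot("side"); cv2.imwrite("pics/s4.png",cv2.resize(im[180:300,205:325,::-1],(560,560),interpolation=2))
E
```

```text
t 8.3 tcp [ 630.6 -131.7   17.8] shift mm (tool) [ 4.5  1.4 -0.2] turn [-0.0039  0.0068 -0.0007] F [5.  0.6 4.3] gap 0.63 grip 87.3 q6 -2.21
tcp in fixture [-116.5    1.4   17.8]
```

View pics/s4.png

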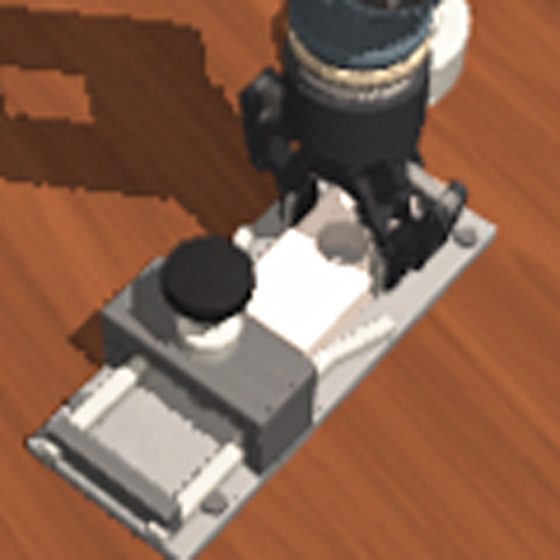

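The side crop shows the plate on the bed between the rails, with its front just short of the bridge at about (300,330). The fingers are outside the rail mouth. I'll release, lift, move behind the plate, shut the fingers and push.

apply_moves(plan=[[0,0,0,0,0,0,-1],[0,0,0,0,0,0,-1],[0,0,0,0,0,0,-1],[0,0,0,0,0,0,-1],[0,0,-0.02,0,0,0,-1],[0,0,-0.04,0,0,0,-1],[-0.045,-0.001,0,0,0,0,1],[-0.05,0,0,0,0,0,1]])

```text
t: 9.35
tcp_pos: [0.7209, -0.1077, 0.0794]
tool_rot: [-0.13, 0.991, -0.001, 0.001]
force: [0.6, 0.3, -0.9]
finger_gap: 0.604
gripper_force: 0.0
```

apply_moves(plan=[[0,0,0,0,0,0,1],[0,0,0,0,0,0,1],[0,0,0,0,0,0,1],[0,0,0,0,0,0,1]])

```text
t: 9.85
tcp_pos: [0.7184, -0.1076, 0.0764]
tool_rot: [-0.13, 0.991, 0.0, -0.0]
force: [-0.1, -0.0, -0.2]
finger_gap: -0.001
gripper_force: 0.0
```

```bash
python3 - <<'E'
from h import *
go(fx(-.212,0,.020),195)
im=snapshot("side"); cv2.imwrite("pics/s5.png",cv2.resize(im[180:300,205:325,::-1],(560,560),interpolation=2))
s,v=masks(im); b=blob((s<60)&(v>225),(280,240),30); print(rect("side",b,.034))
E
```

```text
t 9.85 tcp [ 718.4 -107.6   76.4] shift mm (tool) [-4.5  0.8 56.4] turn [ 0.0005 -0.0009 -0.0004] F [-0.1 -0.  -0.2] gap -0.001 grip 0.0 q6 -2.13
tcp in fixture [-207.6    0.8   76.4]
(array([ 630.4, -144.9,  147. ,   82.1]), np.float32(16.79))
```

View pics/s5.png

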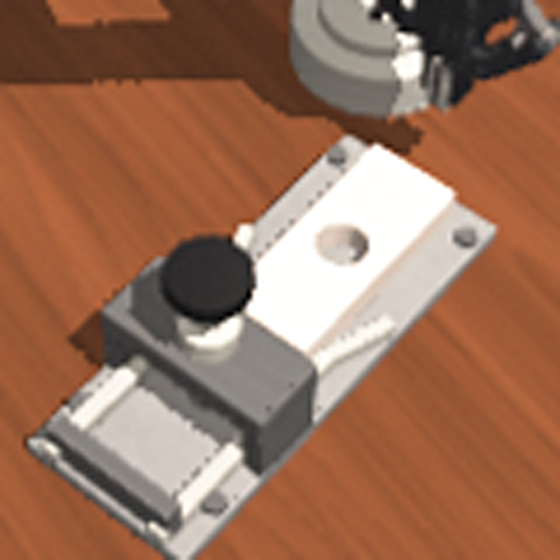

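The side crop shows the plate flat and free. Its rear edge runs (375,145)-(455,195), its hole is at (343,244) and its front sits inside the rail funnel. The gripper is behind it with the fingers shut. I'll descend and push gently.

apply_moves(plan=[[-0.005,0.001,0.02,0,0,0,1],[0,0,0.02,0,0,0,1],[0,0,0.016,0,0,0,1],[0.008,0,0,0,0,0,1],[0.008,0,0,0,0,0,1],[0.008,0,0,0,0,0,1],[0.008,0,0,0,0,0,1],[0,0,0,0,0,0,1]])

```text
t: 10.9
tcp_pos: [0.6925, -0.1136, 0.0211]
tool_rot: [-0.131, 0.991, -0.0, -0.0]
force: [-0.2, 0.6, 0.0]
finger_gap: 0.002
gripper_force: 0.0
```

```bash
python3 - <<'E'
from h import *
go(fx(-.081,0,.020),195)
E
```

```text
t 10.9 tcp [ 692.5 -113.6   21.1] shift mm (tool) [100.   -0.    1.1] turn [-0.0002 -0.0004  0.0001] F [-0.2  0.6  0. ] gap 0.002 grip 0.0 q6 -2.15
tcp in fixture [-181.    -0.    21.1]
```

apply_moves(plan=[[0.009,0,0,0,0,0,1],[0.009,0,0,0,0,0,1],[0.009,0,0,0,0,0,1],[0.009,0,0,0,0,0,1],[0.009,0,0,0,0,0,1],[0.009,0,0,0,0,0,1],[0.009,0,0,0,0,0,1],[0.009,0,0,0,0,0,1]])

```text
t: 11.9
tcp_pos: [0.6243, -0.1323, 0.0211]
tool_rot: [-0.131, 0.991, -0.001, 0.001]
force: [5.3, 1.2, 2.0]
finger_gap: 0.007
gripper_force: 2.6
```

```bash
python3 - <<'E'
from h import *
go(fx(-.081,0,.020),195)
im=snapshot("side"); cv2.imwrite("pics/s6.png",cv2.resize(im[180:300,205:325,::-1],(560,560),interpolation=2))
E
```

```text
t 11.9 tcp [ 624.3 -132.3   21.1] shift mm (tool) [29.2  0.4  1. ] turn [-0.0016  0.0027  0.0002] F [5.3 1.2 2. ] gap 0.007 grip 2.6 q6 -2.22
tcp in fixture [-110.2    0.4   21.1]
```

View pics/s6.png

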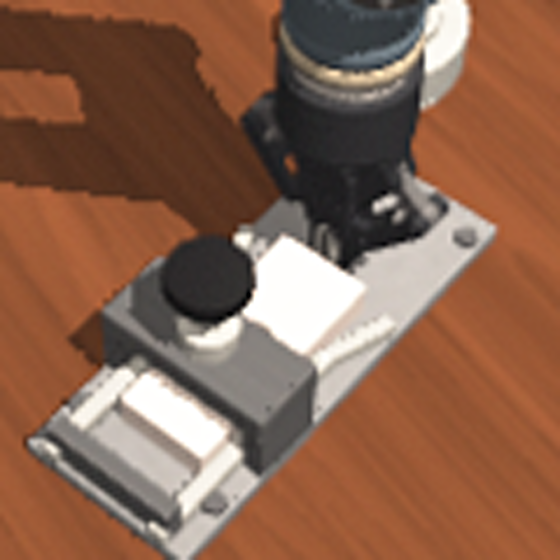

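The plate has come through under the bridge. Its front shows at (130,390)-(225,465) in the crop, and it still lies between the rails with a gap to the stop. Viewing is now used up, so I'll go on by force and pixel measurements.

apply_moves(plan=[[0.006,0,0,0,0,0,1],[0.006,0,0,0,0,0,1],[0.006,0,0,0,0,0,1],[0.004,0,0,0,0,0,1]])

```text
t: 12.45
tcp_pos: [0.6031, -0.1379, 0.0209]
tool_rot: [-0.131, 0.991, -0.0, 0.001]
force: [4.9, 2.1, 2.9]
finger_gap: 0.002
gripper_force: 2.7
```

apply_moves(plan=[[0.002,0,0,0,0,0,1],[0.002,0,0,0,0,0,1],[0,0,0,0,0,0,1]])

```text
t: 12.82
tcp_pos: [0.5991, -0.1389, 0.0208]
tool_rot: [-0.131, 0.991, -0.0, 0.001]
force: [4.0, 1.4, 3.7]
finger_gap: -0.001
gripper_force: 2.4
```

```bash
python3 - <<'E'
from h import *
go(fx(-.081,0,.020),195)
E
```

```text
t 12.82 tcp [ 599.1 -138.9   20.8] shift mm (tool) [3.3 0.2 0.8] turn [-0.0012  0.0017  0.0004] F [4.  1.4 3.7] gap -0.001 grip 2.4 q6 -2.24
tcp in fixture [-84.3   0.2  20.8]
```

apply_moves(plan=[[0.0015,0,0,0,0,0,1],[0.0015,0,0,0,0,0,1],[0,0,0,0,0,0,1]])

```text
t: 13.2
tcp_pos: [0.5979, -0.1396, 0.0209]
tool_rot: [-0.13, 0.991, -0.001, 0.003]
force: [7.1, 1.8, 2.4]
finger_gap: -0.002
gripper_force: 4.2
```

apply_moves(plan=[[0.0015,0,0,0,0,0,1],[0.0015,0,0,0,0,0,1],[0,0,0,0,0,0,1]])

```text
t: 13.58
tcp_pos: [0.598, -0.1401, 0.0211]
tool_rot: [-0.13, 0.992, -0.001, 0.006]
force: [14.3, 5.1, -1.6]
finger_gap: -0.002
gripper_force: 7.3
```

```bash
python3 - <<'E'
from h import *
go(fx(-.081,0,.020),195)
E
```

```text
t 13.57 tcp [ 598.  -140.1   21.1] shift mm (tool) [1.9 1.1 1.1] turn [-0.0043  0.0111 -0.0016] F [14.3  5.1 -1.6] gap -0.002 grip 7.3 q6 -2.25
tcp in fixture [-82.9   1.1  21.1]
```

apply_moves(plan=[[0.002,0,0,0,0,0,1],[0,0,0,0,0,0,1],[0,0,0,0,0,0,1]])

```text
t: 13.95
tcp_pos: [0.5981, -0.1406, 0.0215]
tool_rot: [-0.129, 0.992, -0.002, 0.008]
force: [17.1, 7.9, -1.5]
finger_gap: 0.002
gripper_force: 9.2
```

apply_moves(plan=[[-0.01,0,0,0,0,0,1],[-0.02,0,0,0,0,0,1],[-0.01,0,-0.03,0,0,0,1],[-0.04,0,-0.06,0,0,0,1],[-0.04,0,-0.06,0,0,0,1],[0,0,0,0,0,0,1],[0,0,0,0,0,0,1]])

```text
t: 14.82
tcp_pos: [0.6932, -0.1119, 0.1524]
tool_rot: [-0.131, 0.991, 0.001, -0.003]
force: [-0.4, -0.2, -1.2]
finger_gap: -0.001
gripper_force: 0.0
```

```bash
python3 - <<'E'
from h import *
go(fx(0,0,.150),195)
c,si=np.cos(FA),np.sin(FA)
def loc(P): d=P-F0; return np.c_[c*d[:,0]+si*d[:,1],-si*d[:,0]+c*d[:,1]]*1000
im=snapshot("side"); s,v=masks(im)
cv2.imwrite("pics/side7.png",im[:,:,::-1])
# sample intensity along fixture x at plate-top height, for some y
for y in(-20,-10,0,10,20):
    for a,b in((-110,-45),(25,85)):
        xs=np.arange(a,b,3); uv=proj("side",np.array([fx(x/1e3,y/1e3,.034) for x in xs])).astype(np.float32)
        print(y,a,*[int(k) for k in cv2.remap(v,uv[:,:1],uv[:,1:],cv2.INTER_LINEAR).ravel()])
E
```

```text
t 14.82 tcp [ 693.2 -111.9  152.4] shift mm (tool) [182.1  -1.4   3.6] turn [ 0.003  -0.0064  0.0006] F [-0.4 -0.2 -1.2] gap -0.001 grip 0.0 q6 -2.15
tcp in fixture [-182.1   -1.5  152.4]
-20 -110 212 212 210 209 209 210 209 211 210 210 210 211 230 254 255 173 82 43 47 49 52 50
-20 25 255 255 255 255 255 255 255 255 255 255 255 255 255 255 239 145 134 141 109 62
-10 -110 211 211 213 213 212 211 213 211 211 210 212 212 225 255 255 255 255 255 255 255 255 255
-10 25 255 255 255 255 255 255 255 255 255 255 255 255 255 255 251 172 134 141 111 64
0 -110 211 210 212 213 212 212 213 212 213 214 212 211 225 255 255 255 255 255 255 255 255 255
0 25 255 255 255 255 255 255 255 255 255 255 255 255 255 255 255 166 135 141 120 58
10 -110 215 215 214 214 214 213 212 212 214 216 214 213 226 254 255 255 255 255 255 255 255 255
10 25 255 255 255 255 255 255 255 255 255 255 255 255 255 255 245 162 136 142 109 62
20 -110 213 214 215 214 214 213 213 213 213 214 213 210 227 253 255 255 255 255 255 255 255 255
20 25 255 255 255 255 255 255 255 255 255 255 255 255 255 255 248 170 137 142 107 62
```

The profiles show the plate's white top running straight into the stop face at about x = 69 mm with no bed visible between them. The rear edge is straight at about -73 mm, so the length reads 142 mm with a small calibration offset. Together with the 17 N contact force, this means the plate is home. Next is the plunger.

apply_moves(plan=[[0.02,0,-0.006,0,0,0,1],[0.045,-0.001,0,0,0,0,1],[0.045,0,0,0,0,0,1],[0.045,0,0,0,0,0,1],[0.024,0,0,0,0,0,1],[0,0,0,0,0,0,1],[0,0,0,0,0,0,1]])

```text
t: 15.75
tcp_pos: [0.5233, -0.1596, 0.1594]
tool_rot: [-0.13, 0.991, 0.001, -0.001]
force: [0.3, 0.3, 0.3]
finger_gap: -0.003
gripper_force: 0.0
```

```bash
python3 - <<'E'
from h import *
go(fx(0,0,.096),195)
E
```

```text
t 15.75 tcp [ 523.3 -159.6  159.4] shift mm (tool) [ 5.5  0.5 63.4] turn [ 0.0014 -0.0014 -0.0002] F [0.3 0.3 0.3] gap -0.003 grip 0.0 q6 -2.33
tcp in fixture [ -5.6   0.6 159.4]
```

apply_moves(plan=[[0.005,0,0,0,0,0,1],[0,0,0.015,0,0,0,1],[0,0,0.015,0,0,0,1],[0,0,0.006,0,0,0,1],[0,0,0.006,0,0,0,1],[0,0,0,0,0,0,1]])

```text
t: 16.5
tcp_pos: [0.5179, -0.1603, 0.1181]
tool_rot: [-0.131, 0.991, 0.001, -0.001]
force: [-2.1, 2.1, 6.4]
finger_gap: 0.0
gripper_force: 3.4
```

apply_moves(plan=[[0,0,0.006,0,0,0,1],[0,0,0.006,0,0,0,1],[0,0,0.006,0,0,0,1],[0,0,0.002,0,0,0,1],[0,0,0,0,0,0,1]])

```text
t: 17.12
tcp_pos: [0.5179, -0.1603, 0.0991]
tool_rot: [-0.131, 0.991, 0.001, -0.001]
force: [-4.8, 1.6, 11.5]
finger_gap: 0.001
gripper_force: 5.8
```

The pin is through the hole: 25 mm of travel with only spring force on the tool. I'll go to the stop, hold, then lift away.

apply_moves(plan=[[0,0,0.002,0,0,0,1],[0,0,0.002,0,0,0,1],[0,0,0.001,0,0,0,1],[0,0,0,0,0,0,1]])

```text
t: 17.62
tcp_pos: [0.518, -0.1604, 0.096]
tool_rot: [-0.131, 0.991, 0.0, -0.001]
force: [-5.5, 2.4, 23.1]
finger_gap: -0.0
gripper_force: 11.5
```

apply_moves(plan=[[0,0,0.001,0,0,0,1],[0,0,0,0,0,0,1],[0,0,0,0,0,0,1],[0,0,0,0,0,0,1]])

```text
t: 18.12
tcp_pos: [0.518, -0.1604, 0.0959]
tool_rot: [-0.131, 0.991, 0.0, -0.0]
force: [-8.9, 2.9, 30.0]
finger_gap: -0.001
gripper_force: 14.8
```

The plunger is bottomed on its stop (z = 0.096, with the force rising above the spring's) and was held for over 0.5 s. Now I'll let it rise with the tool.

apply_moves(plan=[[0,0,-0.01,0,0,0,1],[0,0,-0.01,0,0,0,1],[0,0,-0.012,0,0,0,1],[0,0,-0.03,0,0,0,1],[-0.02,0,-0.04,0,0,0,1],[-0.06,0,-0.02,0,0,0,1],[-0.06,0,0,0,0,0,1],[-0.06,0,0,0,0,0,1]])

```text
t: 19.12
tcp_pos: [0.7133, -0.1089, 0.2144]
tool_rot: [-0.131, 0.991, -0.0, 0.001]
force: [-0.0, -1.6, -0.7]
finger_gap: -0.001
gripper_force: 0.0
```

apply_moves(plan=[[0,0,0,0,0,0,1],[0,0,0,0,0,0,1],[0,0,0,0,0,0,1]])

```text
t: 19.5
tcp_pos: [0.7099, -0.1098, 0.2139]
tool_rot: [-0.13, 0.991, 0.0, -0.001]
force: [0.5, 0.4, 0.5]
finger_gap: 0.001
gripper_force: 0.0
```

```bash
python3 - <<'E'
from h import *
go(fx(0,0,.2),195)
im=snapshot("side"); s,v=masks(im); old=cv2.imread("pics/side7.png")[:,:,::-1].copy(); vo=masks(old)[1]
for k in(vo,v): b=blob(k<50,(250,240),16); print("head",cen(b),cv2.boundingRect(b))
for y in(-20,0,20):
    for a,b in((-85,-60),(50,85)):
        xs=np.arange(a,b,2); uv=proj("side",np.array([fx(x/1e3,y/1e3,.034) for x in xs])).astype(np.float32)
        print(y,a,*[int(k) for k in cv2.remap(v,uv[:,:1],uv[:,1:],cv2.INTER_LINEAR).ravel()])
E
```

```text
t 19.5 tcp [ 709.9 -109.8  213.9] shift mm (tool) [198.7   0.6  14.2] turn [ 0.0007 -0.0015 -0.0005] F [0.5 0.4 0.5] gap 0.001 grip 0.0 q6 -2.14
tcp in fixture [-198.7    0.8  213.9]
head [249.07665982 239.77138946] (240, 231, 19, 18)
head [249.05191257 239.75614754] (239, 231, 20, 18)
-20 -85 207 206 206 206 207 214 239 254 255 250 171 93 68
-20 50 255 255 255 255 255 255 255 255 255 212 142 131 134 138 127 86 61 55
0 -85 210 210 208 207 206 207 234 255 255 255 255 255 255
0 50 255 255 255 255 255 255 255 255 255 237 163 130 135 139 137 93 57 55
20 -85 210 210 209 209 207 213 235 253 255 255 255 255 255
20 50 255 255 255 255 255 255 255 255 253 238 167 132 136 139 123 87 61 56
```

The plunger head is back at its rest pixel position, the plate hasn't moved from home, and the arm is clear.

```bash
python3 -c "
from station import *
print(sign_off())"
```

```text
the job is handed in; nothing more can be done
None
```

The job is handed in at about 19.5 s of the 53 s allowed: the plate is home against the stop, the plunger was held fully down for over half a second and has sprung back up, and the arm is clear of everything; the hand-in call returned no verdict.

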